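# Unlock and turn over the tilted pan mixer

### The job

Free the hand-cranked mixer: slide its hung lock plate up the slope to the wide end of the keyhole, lift it off the stud and set it down flat, lug up, in the parts tray, before moving the crank. Then take the crank's handle and wind it clockwise through two full turns at a calm, steady pace, carrying the heavy roller over without letting it fall back or race ahead, and let go with the handle back at its lowest point. Do not force the plate or drop it, do not bump the lamp bar, and leave the other things where they are.

Things in the scene. Friction and masses are not known exactly. Their poses are not given: they have to be found in the camera images.
- mixer: Tilted pan mixer, fixed. Origin on the table under the pan centre; x to the machine's back, y to its left, z up (it may be yawed). Its deck slopes 30 deg down towards the robot. Deck frame D: origin on the deck at the pan centre, 115 mm above this origin; in mixer axes u = (cos30,0,sin30) up the slope, v = y, n = (-sin30,0,cos30) square to the deck. Pan wall: 222 mm across, 45 mm high along n.
- stud (a point): Centre of the top of the headed stud: u 11, v 160, n 78 mm in D, square to the deck. Neck 7 mm, head 17 mm across and 5 thick, 7 mm gap under the head. It stands on a grey boss left of the pan (u -70 to 57, v 122 to 212, flat top at n 66, parallel to the deck) whose uphill end has a stop ledge 10 mm high, face at u 59.
- lock_grip (a point): Centre of the black grip lug of the loose aluminium lock plate. Plate axes, at the start x = u, y = v, z = n. Lug 28 (x) by 16 (y, pinch here) by 40 mm tall. Plate about 0.2 kg, 5 mm thick, underside 25 below this point; it spans x -17 to +83, y -30 to +45 from here, and a tongue (x +49 to +67) runs to y -95 over the pan, in the crank arm's way. It hangs flat on the boss.
- lock_hole (a point): Centre of the wide end of the lock plate's keyhole, at the underside (35 mm in x from the lug's centre, 25 below): a 24 mm square hole, joined uphill by a slot 10 mm wide ending 33 mm from here. The stud starts at the slot's end. After about 29 mm of sliding up the slope the plate meets the stop ledge, hole round the stud head with 3.5 mm to spare: then lift along n (15 mm clears the stud).
- pan_centre (a point): Point on the crank's axis level with the middle of its handle: u 0, v 0, n 103 mm in D. The crank turns about n, tilted 30 deg from vertical towards the robot.
- crank (a joint): Crank angle in rad, counted through the turns, starts within 0.4 of 0. 0 = handle lowest (-u from the axis); grows clockwise seen from above: left (+v) pi/2, uphill pi, right 3pi/2, lowest 2pi. The heavy roller under the arm makes it heaviest near pi/2 (7 to 10 N at the handle); past uphill it runs ahead if let go. It stays put near the lowest point. Keep under 4 rad/s forwards, 1.5 backwards.
- crank_grip (a point): Middle of the crank's wooden handle: a cylinder 26 mm across, 50 long, standing along n, 70 mm from the crank axis, spinning freely on its pin (it can be held without turning the hand). The arm's top lies 27 mm below along n, 22 wide, reaching 98 mm from the axis; a steel roller 60 mm across (crank in all about 1.3 kg) rides below it.
- lamp: Lamp bar on two posts, fixed to the mixer; same origin and axes as the mixer. Bar at x 34, 395 mm above the table, 35 deep, 18 high, y -160 to 240; posts 14 mm square at x 34, y -152 and 232. It hangs over the uphill part of the handle's circle (handle's middle there: x 9, 239 above the table): no room for an upright gripper; come square to the deck, from the robot's side.
- tray_in (a point): Centre of the inner floor of the low steel parts tray, fixed: 220 by 240 mm outside (its x by y), walls 4 thick, rim 22 and floor 4 mm above the table.
- globe_a: grey papier-mache globe (radius 68) on a blue form, standing on a glass jar; bystander, 230 tall; origin at its underside (or handle for tools), sizes in mm.
- globe_b: smaller grey globe (radius 58) on a blue form and glass jar; bystander, 190 tall; origin at its underside (or handle for tools), sizes in mm.
- jar: closed glass jar, 76 across, 110 tall; bystander; origin at its underside (or handle for tools), sizes in mm.
- tumbler: open glass tumbler, 72 across, 110 tall; bystander; origin at its underside (or handle for tools), sizes in mm.
- tape: yellow ring of rolled measuring tape, 64 across, 16 tall; bystander; origin at its underside (or handle for tools), sizes in mm.
- spatula: spatula lying flat; bystander; origin at its underside (or handle for tools), sizes in mm.
- brush: brush lying flat; bystander; origin at its underside (or handle for tools), sizes in mm.
Not all that is in view belongs to the job. Of the things that look like the part that bears lock_grip, the larger one is meant.

How it is judged:
On the way, in this order (a step that is already met when the one before it is completed fails the run):
1. the lock plate is off its stud and lies released and flat in the tray, the crank not yet moved (x of lock_grip in the frame of tray_in between -0.095 and 0.095 m and y of lock_grip in the frame of tray_in between -0.1 and 0.1 m and z of lock_grip in the frame of tray_in below 0.032 m and angle between lock_grip's own z axis and vertical below 0.08 rad and contact force between the fingers and lockplate below 0.1 N and distance of crank_grip from where it was at the start of the episode below 0.04 m), for 0.2 s.
2. the crank is carried over the heavy point of the first turn (past uphill) (value of joint crank above 3.6 rad), for 0.05 s.
3. the crank is carried over the heavy point of the second turn (value of joint crank above 9.9 rad), for 0.05 s.
At the end, for the whole second after the job is handed in: The lock plate lies flat (within 0.08 rad) and still on the floor of the tray, lug up (the lug's middle within 95 mm in the tray's x and 100 mm in its y of the tray's centre); the crank stands still two turns on, within 0.7 rad of the lowest point (x of lock_grip in the frame of tray_in between -0.095 and 0.095 m and y of lock_grip in the frame of tray_in between -0.1 and 0.1 m and z of lock_grip in the frame of tray_in below 0.032 m and angle between lock_grip's own z axis and vertical below 0.08 rad and linear speed of lockplate below 0.03 m/s and value of joint crank between 11.87 and 13.27 rad and velocity of joint crank between -0.1 and 0.1 rad/s); the robot touches nothing.
It fails at once if the crank races ahead (over 4 rad/s) or runs back (over 1.5 rad/s) (velocity of joint crank above 4 rad/s or velocity of joint crank below -1.5 rad/s).
It fails at once if the lock plate is dropped (falls faster than 0.5 m/s out of the fingers) (contact force between the fingers and lockplate below 0.05 N and linear speed of lockplate above 0.5 m/s).
It fails at once if the lock plate is forced against the mixer (over 45 N) (contact force between lockplate and mixer above 45 N).
It fails at once if the lamp bar is bumped (over 3 N) (contact force between anything else and lamp above 3 N).
It fails at once if a bystander is moved by more than 30 mm (distance of any of globe_a, globe_b, jar, tumbler, tape, spatula, brush from where it was at the start of the episode above 0.03 m).
It also fails if it takes over 72 s, if anything falls off the work surface, if the arm or the gripper's body presses on something with over 40 N, if the wrist force passes 120 N, or if a joint passes its speed limit or range.

### The arm

A 7-joint arm with a two-finger parallel gripper is mounted at the origin on the work surface. World frame = base frame: x ahead of the robot, y to its left, z up, the work surface at z = 0. Lengths are in m, angles in rad, forces in N, time in s.
With the tool pointing down it reaches from about 0.425 to 0.95 m from the base axis. Payload 4.7 kg.
Tool frame: the origin (TCP) lies midway between the tips of the shut fingers; the grasp point (between the pads) lies 19 mm behind it; z points along the fingers, y is the line along which they close (so a half turn about z gives the same grasp; the last joint's range is limited). The gripper opens to 85 mm and grips with 20 to 120 N. Pads are 22 mm wide; open, the fingers measure 114 mm over their backs; the gripper's body (76 mm by 85 mm) begins 54 mm behind the grasp point. The pads swing forward as they close: fully open they stand 13 mm farther back than shut.
Start: joints at [-1.264, 0.469, -0.049, 1.532, 0.024, 1.141, -0.082], TCP at [0.222, 0.637, 0.231] pointing down, gripper open.
Joint ranges: [-2.59, 2.59], [-0.33, 1.99], [-1.39, 1.29], [0.1, 2.45], [-1.04, 4.18], [0.21, 1.99], [-2.66, 2.66]. Speed limits (rad/s): [2.57, 2.57, 3.14, 3.14, 3.14, 3.14, 3.14].

### API

Orientations are given as a unit quaternion [x, y, z, w].
In Python, from cell import readout, cams, manip gives the robot as it stands. The module is installed in compiled form; this text tells all that it offers.
- The arm moves only by the tool arm_command, never from a script. Its argument "rows" is a list of rows, each an object with "slide": the shift along the tool's x, y, z in units of 40 mm (1.0 is 40 mm), a list of three; "delta_rot": the turn, a rotation vector about the tool's x, y, z in units of 5 degrees (1.0 is 5 degrees), a list of three. A call has 1 to 12 rows; each row shifts and turns the commanded pose from where the row before left it, along the tool's axes as they then stand; what a row does not reach is not made up. A row lasts 1/10 s, in which the tool goes at most 50 mm and 8.59 degrees, less where a joint would pass 70% of its speed; a pose out of reach is approached as far as the arm can. A call is refused whole if a number of a shift passes 1 or a number of a turn 1, either way. A call with a gripper value outside its range is refused whole. "jaw" is the finger opening in mm, from 0 to 85.4, set as the call begins (left out, the last holds). The fingers move at their own pace and stop on an object; the grip force is fixed at half the most. Time passes only in rows, so rows that do not move let the fingers close. It gives the time, the measured TCP pose, the force, the opening and the grip force at its end, in the units of the state.
- readout.read_state(): the state, without advancing time (a new reading comes with each control period).
- cams.snapshot(name): name is "scene" or "top" or "wrist"; returns the picture (384x512x3 uint8, blue, green, red); there is no depth.
- cams.calibration(name): a dict with "mtx" (3x3 intrinsics, pixels), "eye" and "orientation" of the camera in the world; the wrist camera has in their place "tool_from_camera" (4x4, takes a point from camera to tool coordinates, whose origin is the TCP and whose axes are the flange's). Camera axes: x right, y down, z forward; pixel columns grow to the right and rows downward; lengths in m; the calibration is good to about 2 mm. The wrist camera is an equidistant fisheye: a pixel r from the principal point sees the ray r / f radians off the axis. A picture is of the moment at which its call begins: read the wrist's pose just before it. calibration takes no time and is no camera call.
- manip.finish_job(): hands the job in; it is judged then, once.
The state is a dict: "time": time; "q": joint angles; "dq": joint speeds; "effort": joint torques, N m; "position": TCP position; "eef_rot": TCP orientation; "wrist_force": force on the tool from outside, world axes, zero at the start; "moment": the same for the moment, N m; "gripper_width": finger opening in m; "gripper_force": force on a finger pad.
Only numpy, scipy, OpenCV 4.12 (cv2) and the standard library are available. Lean on these libraries where they do the work, as an engineer would, in place of code of your own. Each camera call takes 0.05 s, during which the arm holds its last target. There are 200 camera calls.

## Working session

There is one attempt and no reset: what is moved stays moved. The work goes in short steps, Python scripts to look and compute and a tool call to move; the robot and the scene stay as the last step left them, time stands still between calls to the robot, and variables do not carry over. Pictures are saved under pics/ and viewed, at most 10 in all, crops included, and the job is handed in when it is done.

Besides the shell and the picture viewer there is one more tool, called after "Emit:" as a command line: name --argument value ..., lists and objects as JSON in quotes. arm_command: Moves the arm, as the interface text tells. Its arguments: {"type":"object","properties":{"rows":{"type":"array"},"jaw":{"type":"number"}},"required":["rows"]}

```bash
mkdir -p pics; cat > h.py <<'E'
import numpy as np, cv2
from cell import readout, cams, manip
from scipy.spatial.transform import Rotation as R
E
python3 - <<'E'
from h import *
for n in ("scene","top"):
    cv2.imwrite(f"pics/{n}0.png",cams.snapshot(n)); print(n,cams.calibration(n))
print(cams.calibration("wrist"))
print(readout.read_state())
E
```

```text
scene {'mtx': array([[429.31887766,   0.        , 260.78580264],
       [  0.        , 429.31887766, 188.65522504],
       [  0.        ,   0.        ,   1.        ]]), 'eye': array([ 0.49665499, -0.36819966,  1.42489004]), 'orientation': array([ 0.9854664 , -0.02411798,  0.00362977, -0.16811044])}
top {'mtx': array([[491.04376644,   0.        , 261.37954849],
       [  0.        , 491.04376644, 191.4286719 ],
       [  0.        ,   0.        ,   1.        ]]), 'eye': array([0.21883839, 0.08604245, 1.42108808]), 'orientation': array([-0.68429151,  0.71997778, -0.08413949,  0.07935796])}
{'mtx': array([[297.31863964,   0.        , 250.58005784],
       [  0.        , 297.31863964, 192.5525954 ],
       [  0.        ,   0.        ,   1.        ]]), 'tool_from_camera': array([[ 2.22168655e-04, -9.63715624e-01, -2.66930977e-01,
         6.62549236e-02],
       [ 9.99999934e-01,  1.37433928e-04,  3.36122159e-04,
         4.52805918e-04],
       [-2.87240804e-04, -2.66931034e-01,  9.63715591e-01,
        -1.42781558e-01],
       [ 0.00000000e+00,  0.00000000e+00,  0.00000000e+00,
         1.00000000e+00]])}
{'time': 0.1, 'q': array([-1.26390923,  0.46935287, -0.048612  ,  1.53357528,  0.02411431,
        1.14099554, -0.08230029]), 'dq': array([ 0.00103523, -0.00287054,  0.00025338, -0.00074137,  0.00097278,
       -0.00159441, -0.0012579 ]), 'effort': array([ 4.48443852e-04, -5.11512887e+01, -4.70839546e-02, -2.38392395e+01,
        1.07783766e-02,  4.22793892e-03, -5.70998097e-06]), 'position': array([0.22222903, 0.63681377, 0.2303714 ]), 'eef_rot': array([ 1.67081208e-01,  9.85942751e-01, -8.65050699e-04, -1.13149520e-04]), 'wrist_force': array([0.48807238, 0.17180411, 0.08500007]), 'moment': array([-0.02915326, -0.05305297,  0.01353932]), 'gripper_force': 0.0, 'gripper_width': 0.08534113466727536}
```

View pics/scene0.png

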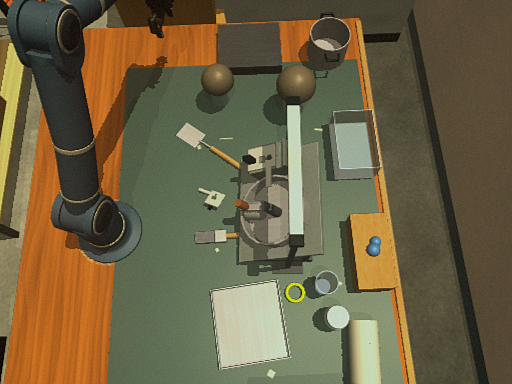

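View pics/top0.png

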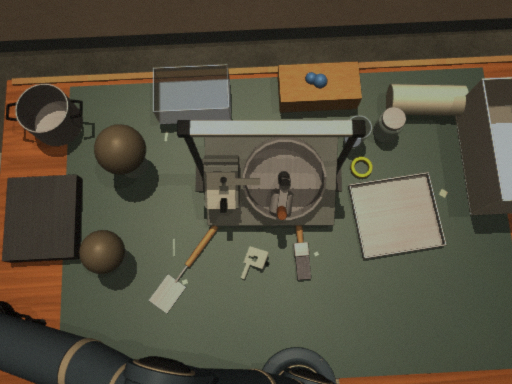

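The scene view shows the mixer with its lamp bar (294,97)–(296,243), a white low tray at about (250,325), and a decoy plate at (212,197). The top view shows the lock plate lug near (223,190), the crank handle near (282,211) and the tray at about (396,216).

```bash
cat >> h.py <<'E'
def cal(n):
    c=cams.calibration(n); return c["mtx"],np.array(c["eye"]),R.from_quat(c["orientation"]).as_matrix()
def ray(n,px):
    K,e,M=cal(n); return e, M@np.linalg.solve(K,[px[0],px[1],1.])
def onz(n,px,z):
    e,d=ray(n,px); return e+d*(z-e[2])/d[2]
def proj(n,P):
    K,e,M=cal(n); c=(np.atleast_2d(P)-e)@M; p=c@K.T; return p[:,:2]/p[:,2:]
E
python3 - <<'E'
from h import *
s=cv2.imread("pics/scene0.png");t=cv2.imread("pics/top0.png")
c=np.zeros((600,800,3),np.uint8)
a=cv2.resize(s[85:285,225:345],None,fx=3,fy=3,interpolation=2);c[:600,:360]=a
b=cv2.resize(t[110:240,178:375],None,fx=2.2,fy=2.2,interpolation=2);c[:b.shape[0],362:362+b.shape[1]]=b
b=cv2.resize(t[165:265,340:450],None,fx=3,fy=3,interpolation=2);c[295:595,362:692]=b
cv2.imwrite("pics/c1.png",c)
for n,pp in (("scene",[(294,97),(296,243)]),("top",[(184,128),(358,128)])):
    for p in pp: print(n,p,onz(n,p,.404))
for n,p,z in (("scene",(250,325),.02),("top",(396,216),.02),("top",(191,95),.1),("scene",(355,145),.1)): print(n,p,onz(n,p,z))
for p in [(349,187),(428,174),(444,243),(363,258)]: print(onz("top",p,.022))
for p in [(210,291),(277,280),(289,356),(221,368)]: print(onz("scene",p,.022))
E
```

```text
scene (294, 97) [0.6164636  0.25007904 0.404     ]
scene (296, 243) [ 0.59126137 -0.15285459  0.404     ]
top (184, 128) [0.61006275 0.23526496 0.404     ]
top (358, 128) [ 0.5907488  -0.14621803  0.404     ]
scene (250, 325) [ 0.46378175 -0.32383053  0.02      ]
top (396, 216) [ 0.45626618 -0.31795538  0.02      ]
top (191, 95) [0.82739001 0.25811307 0.1       ]
scene (355, 145) [0.84487474 0.23790289 0.1       ]
[ 0.54894925 -0.18944774  0.022     ]
[ 0.5765214  -0.42611841  0.022     ]
[ 0.37096682 -0.44548464  0.022     ]
[ 0.34021111 -0.21007332  0.022     ]
[ 0.34031899 -0.21411599  0.022     ]
[ 0.55632654 -0.18997172  0.022     ]
[ 0.57884883 -0.41966153  0.022     ]
[ 0.37132875 -0.44336893  0.022     ]
```

View pics/c1.png

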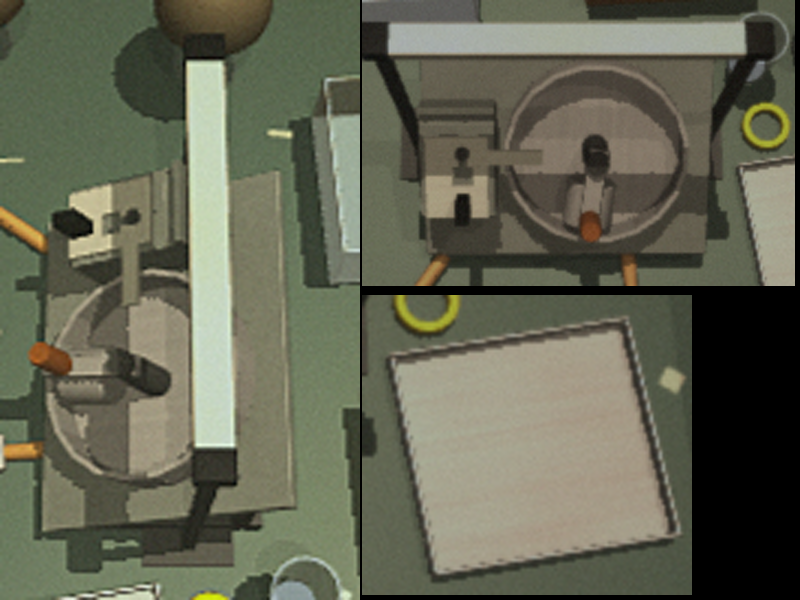

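The crop shows the stud head at scene (269,157) and top (223.5,180.5), and the pan rim centre at top (286,180). The plate's tongue reaches over the pan and the tray outline is clear.

```bash
cat >> h.py <<'E'
s3=np.sqrt(3)/2
def mix(m):  # m=(x,y,yaw) -> fn D->world, and axes
    Z=R.from_euler('z',m[2]).as_matrix()
    D=Z@np.array([[s3,0,-.5],[0,1,0],[.5,0,s3]])  # cols u v n
    o=np.array([m[0],m[1],.115])
    return o,D,Z
def Dw(m,p): o,D,_=mix(m); return o+D@np.array(p,float)
E
python3 - <<'E'
from h import *
from scipy.optimize import least_squares
S=lambda x,y:(x/3+225,y/3+85)
T=lambda x,y:((x-362)/2.2+178,y/2.2+110)
wl=[(S(206,60),S(214,448)),(T(388,39),T(746,38))]
def f(m):
    o,D,Z=mix(m); r=[]
    st=Dw(m,[.011,.160,.078])
    r+=[*(proj("scene",st)[0]-S(133,216)),*(proj("top",st)[0]-T(462,155))]
    r+=[*(proj("top",Dw(m,[0,0,.045]))[0]-T(599,155))]
    L=m[3]
    for n,w in zip(("scene","top"),wl):
        for sg,p in zip((1,-1),w):
            r+=[*(proj(n,np.array([m[0],m[1],0])+Z@np.array([.034,.04+sg*L,.404]))[0]-p)]
    return np.array(r)
q=least_squares(f,[.56,.02,.05,.19]);print(q.x,np.degrees(q.x[2]));print(f(q.x).round(1))
m=q.x[:3]
for n,p,k in (("lug",[-.057,.16,.111],(S(60,213),T(462,200))),):
    print(n,[proj(c,Dw(m,p))[0] for c in("scene","top")],k)
print("grip",Dw(m,[-.057,.16,.091]),"panc",Dw(m,[0,0,.103]),"dotdirs",mix(m)[1])
# crank angle from handle top (n .128)
for c,p in (("scene",S(38,356)),("top",T(591,230))):
    e,d=ray(c,p);o,D,_=mix(m);nn=D[:,2];t=((o+.128*nn-e)@nn)/(d@nn);print(c,D.T@(e+t*d-o))
E
```

```text
[ 0.56662809  0.00622662 -0.05059223  0.17850401] -2.8987211025854487
[-1.   0.7 -0.3 -0.6 -1.5  0.1 -0.7  0.9  0.   0.9 -0.1 -0.7 -0.3 -0.2]
lug [array([244.33143202, 158.34020453]), array([222.83774464, 208.80117539])] ((245.0, 156.0), (223.45454545454544, 200.9090909090909))
grip [0.47997732 0.1708192  0.16530831] panc [0.51519398 0.00883101 0.20420062] dotdirs [[ 0.86491731  0.05057065 -0.49936024]
 [-0.04379547  0.99872049  0.02528532]
 [ 0.5         0.          0.8660254 ]]
scene [-0.06736237  0.00772151  0.128     ]
top [-0.06666862  0.0083099   0.128     ]
```

```bash
cat >> h.py <<'E'
M=(0.5666,0.0062,-0.0506)
def target(p_n,m=M): # D point of TCP
    _,D,_=mix(m); return Dw(m,p_n), np.column_stack([-D[:,0],D[:,1],-D[:,2]])
def cur():
    s=readout.read_state(); return s["position"],R.from_quat(s["eef_rot"]).as_matrix(),s
def todo(P,Q):
    p,C,s=cur(); print("slide units",(C.T@(P-p)/.04).round(3),"rot units",(np.degrees(R.from_matrix(C.T@Q).as_rotvec())/5).round(2),"t",s["time"])
E
python3 - <<'E'
from h import *
print(onz("top",(102,250),.132),onz("top",(120,148),.162))
P,Q=target([-.057,.16,.091-.013+.1]);print(P);todo(P,Q)
p,C,_=cur();P2=P.copy();P2[2]=p[2]+.13;todo(P2,Q)
E
```

```text
[0.38626812 0.49492817 0.132     ] [0.65480298 0.44352888 0.162     ]
[0.43650619 0.17299342 0.24065252]
slide units [-8.878 -9.184 -0.24 ] rot units [-0.87 -5.96 -3.19] t 0.1
slide units [-8.878 -9.189 -3.233] rot units [-0.87 -5.96 -3.19] t 0.1
```

Emit:
arm_command --rows '[{"slide": [0, 0, -0.8], "delta_rot": [0, 0, 0]}, {"slide": [0, 0, -0.8], "delta_rot": [0, 0, 0]}, {"slide": [0, 0, -0.8], "delta_rot": [0, 0, 0]}, {"slide": [0, 0, -0.8], "delta_rot": [0, 0, 0]}]' --jaw 85

```text
time: 0.5
position: [0.2223, 0.6369, 0.36]
eef_rot: [0.167, 0.986, -0.001, -0.0]
wrist_force: [-0.5, 0.9, 0.6]
gripper_width: 0.0849
gripper_force: 0.0
```

Emit:
arm_command --rows '[{"slide": [-0.74, -0.76, 0], "delta_rot": [0, 0, 0]}, {"slide": [-0.74, -0.76, 0], "delta_rot": [0, 0, 0]}, {"slide": [-0.74, -0.76, 0], "delta_rot": [0, 0, 0]}, {"slide": [-0.74, -0.76, 0], "delta_rot": [0, 0, 0]}, {"slide": [-0.74, -0.76, 0], "delta_rot": [0, 0, 0]}, {"slide": [-0.74, -0.76, 0], "delta_rot": [0, 0, 0]}, {"slide": [-0.74, -0.76, 0], "delta_rot": [0, 0, 0]}, {"slide": [-0.74, -0.76, 0], "delta_rot": [0, 0, 0]}, {"slide": [-0.74, -0.76, 0], "delta_rot": [0, 0, 0]}, {"slide": [-0.74, -0.76, 0], "delta_rot": [0, 0, 0]}, {"slide": [-0.74, -0.76, 0], "delta_rot": [0, 0, 0]}, {"slide": [-0.74, -0.76, 0], "delta_rot": [0, 0, 0]}]'

```text
time: 1.7
position: [0.4377, 0.174, 0.3591]
eef_rot: [0.167, 0.986, 0.0, -0.0]
wrist_force: [0.6, 0.3, 0.5]
gripper_width: 0.0849
gripper_force: 0.0
```

Emit:
arm_command --rows '[{"slide": [0, 0, 0], "delta_rot": [-0.11, -0.75, -0.4]}, {"slide": [0, 0, 0], "delta_rot": [-0.11, -0.75, -0.4]}, {"slide": [0, 0, 0], "delta_rot": [-0.11, -0.75, -0.4]}, {"slide": [0, 0, 0], "delta_rot": [-0.11, -0.75, -0.4]}, {"slide": [0, 0, 0], "delta_rot": [-0.11, -0.75, -0.4]}, {"slide": [0, 0, 0], "delta_rot": [-0.11, -0.75, -0.4]}, {"slide": [0, 0, 0], "delta_rot": [-0.11, -0.75, -0.4]}, {"slide": [0, 0, 0], "delta_rot": [-0.11, -0.75, -0.4]}, {"slide": [0, 0, 0], "delta_rot": [0, 0, 0]}, {"slide": [0, 0, 0], "delta_rot": [0, 0, 0]}]'

```text
time: 2.7
position: [0.4374, 0.1757, 0.3593]
eef_rot: [0.024, 0.965, -0.006, 0.26]
wrist_force: [-0.2, -0.3, 0.8]
gripper_width: 0.0852
gripper_force: 0.0
```

```bash
cat >> h.py <<'E'
def wproj(P,p,C):
    c=cams.calibration("wrist");T=np.array(c["tool_from_camera"]);K=c["mtx"]
    x=T[:3,:3].T@(C.T@(np.array(P)-p)-T[:3,3]);r=np.hypot(x[0],x[1]);a=np.arctan2(r,x[2])
    return np.array([K[0,2],K[1,2]])+K[0,0]*a*x[:2]/r
def wray(px,p,C):
    c=cams.calibration("wrist");T=np.array(c["tool_from_camera"]);K=c["mtx"]
    d=(np.array(px)-[K[0,2],K[1,2]])/K[0,0];a=np.hypot(*d)
    x=np.array([*(np.sin(a)*d/a),np.cos(a)]);return p+C@T[:3,3],C@T[:3,:3]@x
def won(px,n,p,C,m=M): # D coords on plane n
    e,d=wray(px,p,C);o,D,_=mix(m);e=D.T@(e-o);d=D.T@d;return e+d*(n-e[2])/d[2]
E
python3 - <<'E'
from h import *
p,C,s=cur();im=cams.snapshot("wrist")
P,Q=target([-.057,.16,.178]);todo(P,Q)
a=cv2.resize(im,None,fx=1.5,fy=1.5)
for q in ([.011,.16,.078],[-.057,.16,.111],[-.022,.16,.071],[.1,0,.1],[-.0695,.0083,.128]):
    w=wproj(Dw(M,q),p,C);print(w.round(1));cv2.drawMarker(a,tuple(int(v*1.5) for v in w),(0,0,255),0,10,1)
cv2.imwrite("pics/w1.png",a)
E
```

```text
slide units [ 1.521 -0.076  2.553] rot units [ 0.02  0.04 -0.01] t 2.75
[247.8 174.9]
[247.5 117.7]
[247.8 146.5]
[123.6 247.6]
[104.5 112.5]
```

View pics/w1.png

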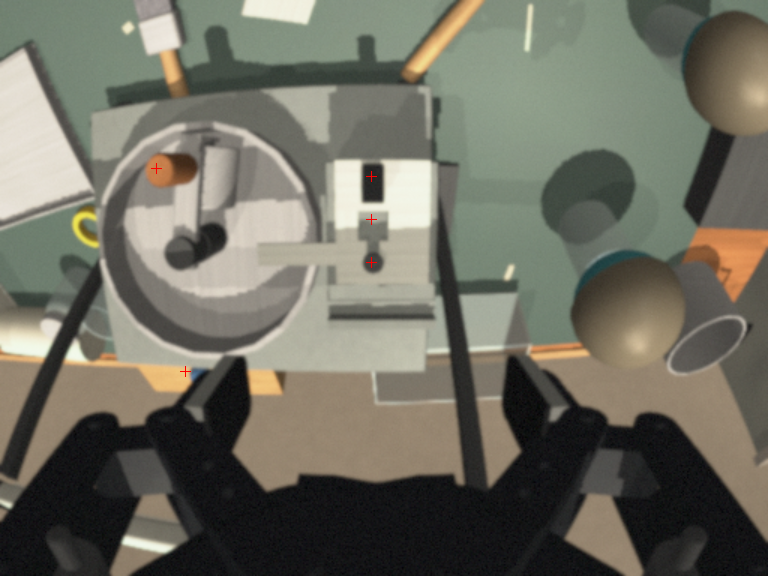

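The wrist view confirms the fit: the predicted marks fall on the lug (372,178), the hole, the stud (373,263) and the handle (157,168).

Emit:
arm_command --rows '[{"slide": [0.5, -0.02, 0.5], "delta_rot": [0, 0, 0]}, {"slide": [0.5, -0.02, 0.5], "delta_rot": [0, 0, 0]}, {"slide": [0.5, -0.02, 0.5], "delta_rot": [0.02, 0.04, 0]}, {"slide": [0, 0, 0.5], "delta_rot": [0, 0, 0]}, {"slide": [0, 0, 0.5], "delta_rot": [0, 0, 0]}, {"slide": [0, 0, 0.5], "delta_rot": [0, 0, 0]}, {"slide": [0, 0, 0.5], "delta_rot": [0, 0, 0]}, {"slide": [0, 0, 0.5], "delta_rot": [0, 0, 0]}, {"slide": [0, 0, 0.3], "delta_rot": [0, 0, 0]}, {"slide": [0, 0, 0], "delta_rot": [0, 0, 0]}, {"slide": [0, 0, 0], "delta_rot": [0, 0, 0]}]'

```text
time: 3.85
position: [0.4724, 0.1719, 0.1804]
eef_rot: [0.025, 0.966, -0.007, 0.259]
wrist_force: [0.0, 0.1, -0.2]
gripper_width: 0.085
gripper_force: 0.0
```

```bash
python3 - <<'E'
from h import *
p,C,s=cur();im=cams.snapshot("wrist")
P,Q=target([-.057,.16,.078]);todo(P,Q)
a=cv2.resize(im,None,fx=1.5,fy=1.5)
for q in ([.011,.16,.078],[-.057,.16,.111],[-.022,.16,.071],[-.0695,.0083,.128]):
    w=wproj(Dw(M,q),p,C);print(w.round(1));cv2.drawMarker(a,tuple(int(v*1.5) for v in w),(0,0,255),0,10,1)
cv2.imwrite("pics/w2.png",a)
E
```

```text
slide units [ 0.027 -0.022  0.757] rot units [ 0.    0.01 -0.01] t 3.9
[249.4 308.2]
[248.9 242.7]
[249.4 264. ]
[ -3.8 223.1]
```

View pics/w2.png

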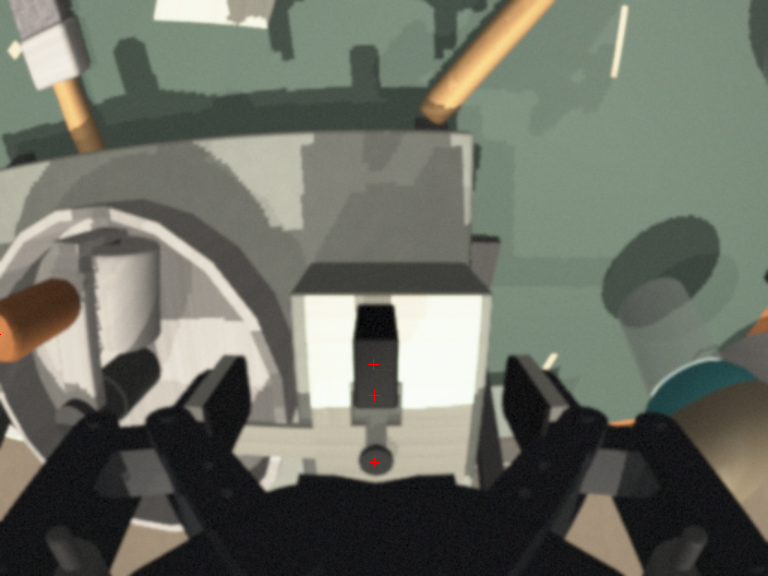

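The close view shows the lug at about (376,370), centred between the open fingers, so I descend and grip.

Emit:
arm_command --rows '[{"slide": [0, 0, 0.25], "delta_rot": [0, 0, 0]}, {"slide": [0, 0, 0.25], "delta_rot": [0, 0, 0]}, {"slide": [0, 0, 0.25], "delta_rot": [0, 0, 0]}, {"slide": [0, 0, 0], "delta_rot": [0, 0, 0]}]'

```text
time: 4.3
position: [0.487, 0.171, 0.1544]
eef_rot: [0.024, 0.966, -0.007, 0.259]
wrist_force: [-0.2, -0.5, 0.7]
gripper_width: 0.0849
gripper_force: 0.0
```

Emit:
arm_command --rows '[{"slide": [0, 0, 0], "delta_rot": [0, 0, 0]}, {"slide": [0, 0, 0], "delta_rot": [0, 0, 0]}, {"slide": [0, 0, 0], "delta_rot": [0, 0, 0]}, {"slide": [0, 0, 0], "delta_rot": [0, 0, 0]}, {"slide": [0, 0, 0], "delta_rot": [0, 0, 0]}, {"slide": [0, 0, 0], "delta_rot": [0, 0, 0]}, {"slide": [0, 0, 0], "delta_rot": [0, 0, 0]}, {"slide": [0, 0, 0], "delta_rot": [0, 0, 0]}]' --jaw 12

```text
time: 5.1
position: [0.4867, 0.1712, 0.1547]
eef_rot: [0.024, 0.966, -0.006, 0.259]
wrist_force: [-5.2, -0.3, 6.3]
gripper_width: 0.0153
gripper_force: 59.3
```

Emit:
arm_command --rows '[{"slide": [0, 0, -0.03], "delta_rot": [0, 0, 0]}, {"slide": [-0.1, 0, 0], "delta_rot": [0, 0, 0]}, {"slide": [-0.1, 0, 0], "delta_rot": [0, 0, 0]}, {"slide": [-0.1, 0, 0], "delta_rot": [0, 0, 0]}, {"slide": [-0.1, 0, 0], "delta_rot": [0, 0, 0]}]'

```text
time: 5.6
position: [0.5004, 0.1703, 0.1634]
eef_rot: [0.024, 0.966, -0.007, 0.259]
wrist_force: [-0.0, -0.2, -2.1]
gripper_width: 0.0152
gripper_force: 58.4
```

Emit:
arm_command --rows '[{"slide": [-0.1, 0, 0], "delta_rot": [0, 0, 0]}, {"slide": [-0.1, 0, 0], "delta_rot": [0, 0, 0]}, {"slide": [0, 0, 0], "delta_rot": [0, 0, 0]}]'

```text
time: 5.9
position: [0.5076, 0.17, 0.1678]
eef_rot: [0.025, 0.965, -0.006, 0.259]
wrist_force: [0.0, -0.0, -2.2]
gripper_width: 0.0152
gripper_force: 58.4
```

```bash
python3 - <<'E'
from h import *
p,C,s=cur();o,D,_=mix(M)
print((D.T@(p-o)*1000).round(1),(D.T@s["wrist_force"]).round(1), (D.T@(np.array([.4867,.1712,.1547])-o)*1000).round(1))
E
```

```text
[-31.8 160.6  79.3] [-1.1 -0.  -1.9] [-56.5 160.7  78.5]
```

Emit:
arm_command --rows '[{"slide": [-0.04, 0, 0], "delta_rot": [0, 0, 0]}, {"slide": [-0.04, 0, 0], "delta_rot": [0, 0, 0]}, {"slide": [-0.03, 0, 0], "delta_rot": [0, 0, 0]}, {"slide": [0, 0, 0], "delta_rot": [0, 0, 0]}]'

```text
time: 6.3
position: [0.5109, 0.1699, 0.1697]
eef_rot: [0.024, 0.966, -0.006, 0.259]
wrist_force: [0.6, -1.0, -1.4]
gripper_width: 0.0153
gripper_force: 58.4
```

```bash
python3 - <<'E'
from h import *
p,C,s=cur();o,D,_=mix(M)
print((D.T@(p-o)*1000).round(1),(D.T@s["wrist_force"]).round(1))
E
```

```text
[-28.  160.7  79.3] [-0.1 -1.  -1.6]
```

Emit:
arm_command --rows '[{"slide": [-0.03, 0, 0], "delta_rot": [0, 0, 0]}, {"slide": [0, 0, 0], "delta_rot": [0, 0, 0]}]'

```text
time: 6.5
position: [0.5115, 0.1697, 0.17]
eef_rot: [0.024, 0.966, -0.007, 0.259]
wrist_force: [-0.4, 0.4, -2.2]
gripper_width: 0.0153
gripper_force: 58.4
```

Emit:
arm_command --rows '[{"slide": [-0.03, 0, 0], "delta_rot": [0, 0, 0]}, {"slide": [0, 0, 0], "delta_rot": [0, 0, 0]}]'

```text
time: 6.7
position: [0.5116, 0.1696, 0.1699]
eef_rot: [0.024, 0.966, -0.007, 0.258]
wrist_force: [-5.6, -0.4, -2.2]
gripper_width: 0.0153
gripper_force: 58.5
```

Emit:
arm_command --rows '[{"slide": [0.02, 0, -0.05], "delta_rot": [0, 0, 0]}, {"slide": [0, 0, -0.05], "delta_rot": [0, 0, 0]}, {"slide": [0, 0, -0.05], "delta_rot": [0, 0, 0]}]'

```text
time: 7.0
position: [0.5086, 0.1696, 0.1752]
eef_rot: [0.024, 0.966, -0.007, 0.258]
wrist_force: [-1.8, 0.3, -4.7]
gripper_width: 0.0149
gripper_force: 58.4
```

Emit:
arm_command --rows '[{"slide": [0, 0, -0.1], "delta_rot": [0, 0, 0]}, {"slide": [0, 0, -0.1], "delta_rot": [0, 0, 0]}]'

```text
time: 7.2
position: [0.5058, 0.1705, 0.1835]
eef_rot: [0.024, 0.965, -0.006, 0.26]
wrist_force: [1.3, -0.5, -0.7]
gripper_width: 0.0151
gripper_force: 58.6
```

Emit:
arm_command --rows '[{"slide": [0, 0, -0.2], "delta_rot": [0, 0, 0]}, {"slide": [0, 0, -0.4], "delta_rot": [0, 0, 0]}, {"slide": [0, 0, -0.5], "delta_rot": [0, 0, 0]}, {"slide": [0, 0, -0.5], "delta_rot": [0, 0, 0]}, {"slide": [0, 0, -0.5], "delta_rot": [0, 0, 0]}, {"slide": [0, 0, -0.4], "delta_rot": [0, 0, 0]}, {"slide": [0, 0, 0], "delta_rot": [0, 0, 0]}]'

```text
time: 7.9
position: [0.4557, 0.1738, 0.2723]
eef_rot: [0.024, 0.965, -0.004, 0.261]
wrist_force: [-0.6, -0.7, -1.3]
gripper_width: 0.0153
gripper_force: 58.7
```

```bash
cat >> h.py <<'E'
ty=np.radians(6.3); TC=np.array([.460,-.317,0]); TZ=R.from_euler('z',ty).as_matrix()
TQ=np.column_stack([-TZ[:,0],TZ[:,1],-TZ[:,2]])
TP=TC+TZ@np.array([-.033,.025,0])
E
python3 - <<'E'
from h import *
p,C,s=cur();print(p,s["wrist_force"],s["gripper_width"])
P=TP.copy();P[2]=.25;print(P);todo(P,TQ)
P[2]=p[2];todo(P,TQ)
E
```

```text
[0.4557088  0.17383257 0.27231401] [-0.63389521 -0.69019381 -1.31802124] 0.015296998080714504
[ 0.42445593 -0.29577221  0.25      ]
slide units [  0.432 -11.767   0.335] rot units [-0.43  6.05 -1.79] t 7.9
slide units [  0.15  -11.764  -0.147] rot units [-0.43  6.05 -1.79] t 7.9
```

Emit:
arm_command --rows '[{"slide": [0.05, -0.4, 0], "delta_rot": [0, 0, 0]}, {"slide": [0.05, -0.7, 0], "delta_rot": [0, 0, 0]}, {"slide": [0.05, -0.9, -0.05], "delta_rot": [0, 0, 0]}, {"slide": [0, -0.9, -0.1], "delta_rot": [0, 0, 0]}, {"slide": [0, -0.9, 0], "delta_rot": [0, 0, 0]}, {"slide": [0, -0.9, 0], "delta_rot": [0, 0, 0]}, {"slide": [0, -0.9, 0], "delta_rot": [0, 0, 0]}, {"slide": [0, -0.9, 0], "delta_rot": [0, 0, 0]}, {"slide": [0, -0.9, 0], "delta_rot": [0, 0, 0]}, {"slide": [0, -0.9, 0], "delta_rot": [0, 0, 0]}, {"slide": [0, -0.9, 0], "delta_rot": [0, 0, 0]}, {"slide": [0, -0.9, 0], "delta_rot": [0, 0, 0]}]'

```text
time: 9.1
position: [0.4259, -0.2327, 0.2711]
eef_rot: [0.025, 0.966, -0.007, 0.259]
wrist_force: [0.1, 0.6, -0.5]
gripper_width: 0.015
gripper_force: 58.7
```

Emit:
arm_command --rows '[{"slide": [0, -0.9, 0], "delta_rot": [0, 0, 0]}, {"slide": [0, -0.7, 0], "delta_rot": [0, 0, 0]}, {"slide": [0, 0, 0], "delta_rot": [-0.05, 0.75, -0.2]}, {"slide": [0, 0, 0], "delta_rot": [-0.05, 0.75, -0.2]}, {"slide": [0, 0, 0], "delta_rot": [-0.05, 0.75, -0.2]}, {"slide": [0, 0, 0], "delta_rot": [-0.05, 0.75, -0.2]}, {"slide": [0, 0, 0], "delta_rot": [-0.05, 0.75, -0.2]}, {"slide": [0, 0, 0], "delta_rot": [-0.05, 0.75, -0.2]}, {"slide": [0, 0, 0], "delta_rot": [-0.05, 0.75, -0.2]}, {"slide": [0, 0, 0], "delta_rot": [-0.05, 0.75, -0.2]}, {"slide": [0, 0, 0], "delta_rot": [0, 0, 0]}, {"slide": [0, 0, 0], "delta_rot": [0, 0, 0]}]'

```text
time: 10.3
position: [0.4202, -0.2948, 0.2722]
eef_rot: [-0.042, 0.999, -0.003, 0.009]
wrist_force: [0.2, 1.1, -1.2]
gripper_width: 0.0152
gripper_force: 59.6
```

```bash
python3 - <<'E'
from h import *
p,C,s=cur();print(p,s["wrist_force"],s["gripper_width"])
P=TP.copy();P[2]=.0165;todo(P,TQ)
cv2.imwrite("pics/w3.png",cams.snapshot("wrist"))
E
```

```text
[ 0.42016954 -0.29476134  0.27215768] [ 0.15049378  1.08224094 -1.16429483] 0.015192888083307191
slide units [2.000e-03 1.400e-02 6.392e+00] rot units [-0.09  0.19 -0.31] t 10.3
```

View pics/w3.png

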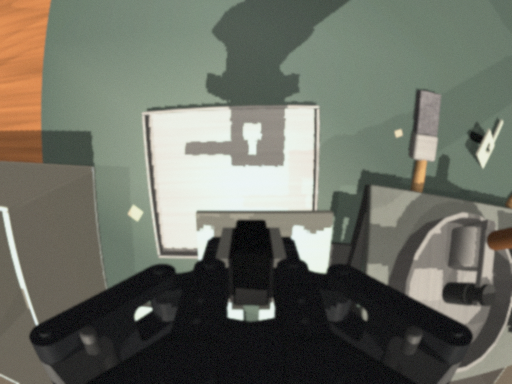

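The wrist view shows the plate held over the tray, with the tray's edges at (145,108)–(318,255) and the plate's shadow inside it. I level the plate and lower it.

Emit:
arm_command --rows '[{"slide": [0, 0, 0], "delta_rot": [-0.09, 0.19, -0.31]}, {"slide": [-0.05, 0, 0.4], "delta_rot": [0, 0, 0]}, {"slide": [-0.05, 0, 0.7], "delta_rot": [0, 0, 0]}, {"slide": [0, 0, 0.7], "delta_rot": [0, 0, 0]}, {"slide": [0, 0, 0.7], "delta_rot": [0, 0, 0]}, {"slide": [0, 0, 0.7], "delta_rot": [0, 0, 0]}, {"slide": [0, 0, 0.7], "delta_rot": [0, 0, 0]}, {"slide": [0, 0, 0.7], "delta_rot": [0, 0, 0]}, {"slide": [0, 0, 0.6], "delta_rot": [0, 0, 0]}, {"slide": [0, 0, 0.4], "delta_rot": [0, 0, 0]}, {"slide": [0, 0, 0.2], "delta_rot": [0, 0, 0]}, {"slide": [0, 0, 0.2], "delta_rot": [0, 0, 0]}]'

```text
time: 11.55
position: [0.4247, -0.294, 0.0326]
eef_rot: [-0.055, 0.998, 0.0, 0.001]
wrist_force: [-0.1, -0.3, -1.5]
gripper_width: 0.0152
gripper_force: 59.7
```

```bash
python3 - <<'E'
from h import *
p,C,s=cur();print(p,s["wrist_force"],s["gripper_width"])
P=TP.copy();P[2]=.0165;todo(P,TQ)
E
```

```text
[ 0.42471638 -0.29395326  0.03260084] [-0.0597714  -0.31399056 -1.53331904] 0.015161103406111152
slide units [ 0.012 -0.045  0.402] rot units [0.01 0.02 0.01] t 11.55
```

Emit:
arm_command --rows '[{"slide": [0, 0, 0.15], "delta_rot": [0, 0, 0]}, {"slide": [0, 0, 0.1], "delta_rot": [0, 0, 0]}, {"slide": [0, 0, 0.08], "delta_rot": [0, 0, 0]}, {"slide": [0, 0, 0], "delta_rot": [0, 0, 0]}]'

```text
time: 11.95
position: [0.4245, -0.2934, 0.0192]
eef_rot: [-0.056, 0.998, 0.001, 0.0]
wrist_force: [-0.5, 0.2, -2.3]
gripper_width: 0.0152
gripper_force: 59.7
```

Emit:
arm_command --rows '[{"slide": [0, 0, 0.04], "delta_rot": [0, 0, 0]}, {"slide": [0, 0, 0], "delta_rot": [0, 0, 0]}]'

```text
time: 12.15
position: [0.4246, -0.2935, 0.0177]
eef_rot: [-0.056, 0.998, 0.001, 0.0]
wrist_force: [-0.1, 0.1, -1.2]
gripper_width: 0.0152
gripper_force: 59.7
```

Emit:
arm_command --rows '[{"slide": [0, 0, 0.03], "delta_rot": [0, 0, 0]}, {"slide": [0, 0, 0], "delta_rot": [0, 0, 0]}]'

```text
time: 12.35
position: [0.4245, -0.2934, 0.0165]
eef_rot: [-0.056, 0.998, 0.001, 0.0]
wrist_force: [-0.3, -0.5, -1.1]
gripper_width: 0.0151
gripper_force: 59.7
```

Emit:
arm_command --rows '[{"slide": [0, 0, 0.03], "delta_rot": [0, 0, 0]}, {"slide": [0, 0, 0], "delta_rot": [0, 0, 0]}]'

```text
time: 12.55
position: [0.4246, -0.2936, 0.0159]
eef_rot: [-0.055, 0.998, 0.001, 0.0]
wrist_force: [-1.7, 1.7, 5.4]
gripper_width: 0.0152
gripper_force: 60.5
```

Emit:
arm_command --rows '[{"slide": [0, 0, 0.02], "delta_rot": [0, 0, 0]}, {"slide": [0, 0, 0], "delta_rot": [0, 0, 0]}]'

```text
time: 12.75
position: [0.4246, -0.2935, 0.0158]
eef_rot: [-0.055, 0.998, 0.001, 0.001]
wrist_force: [-3.2, 3.0, 13.3]
gripper_width: 0.0155
gripper_force: 61.8
```

Emit:
arm_command --rows '[{"slide": [0, 0, 0], "delta_rot": [0, 0, 0]}, {"slide": [0, 0, 0], "delta_rot": [0, 0, 0]}, {"slide": [0, 0, 0], "delta_rot": [0, 0, 0]}, {"slide": [0, 0, 0], "delta_rot": [0, 0, 0]}, {"slide": [0, 0, 0], "delta_rot": [0, 0, 0]}, {"slide": [0, 0, 0], "delta_rot": [0, 0, 0]}]' --jaw 60

```text
time: 13.35
position: [0.4245, -0.2935, 0.0144]
eef_rot: [-0.055, 0.998, 0.001, 0.0]
wrist_force: [0.6, -0.1, -0.1]
gripper_width: 0.0602
gripper_force: 0.0
```

Emit:
arm_command --rows '[{"slide": [0, 0, -0.2], "delta_rot": [0, 0, 0]}, {"slide": [0, 0, -0.5], "delta_rot": [0, 0, 0]}, {"slide": [0, 0, -0.8], "delta_rot": [0, 0, 0]}, {"slide": [0, 0, -0.9], "delta_rot": [0, 0, 0]}, {"slide": [0, 0, -0.9], "delta_rot": [0, 0, 0]}, {"slide": [0, 0, -0.9], "delta_rot": [0, 0, 0]}, {"slide": [0, 0, -0.9], "delta_rot": [0, 0, 0]}, {"slide": [0, 0, -0.9], "delta_rot": [0, 0, 0]}, {"slide": [0, 0, -0.9], "delta_rot": [0, 0, 0]}, {"slide": [0, 0, -0.8], "delta_rot": [0, 0, 0]}, {"slide": [0, 0, 0], "delta_rot": [0, 0, 0]}]'

```text
time: 14.45
position: [0.4259, -0.2957, 0.3274]
eef_rot: [-0.055, 0.998, -0.001, 0.004]
wrist_force: [-0.2, -0.6, 0.2]
gripper_width: 0.0597
gripper_force: 0.0
```

```bash
python3 - <<'E'
from h import *
p,C,s=cur();w=cams.snapshot("wrist");t=cams.snapshot("top")
c=np.zeros((400,800,3),np.uint8);c[:300,:400]=cv2.resize(w,(400,300))
c[:,400:]=cv2.resize(t[130:280,180:450],(400,400*150//270))[:400] if 0 else cv2.copyMakeBorder(cv2.resize(t[130:280,180:450],(400,222)),0,178,0,0,0)
cv2.imwrite("pics/c2.png",c)
# pre-grasp handle: above by 70 mm, current angle from top view later
P,Q=target([-.0695,.0083,.103-.019+.090]);print(p,P);todo(P,Q)
E
```

```text
[ 0.4259     -0.29567865  0.32737563] [0.42001942 0.02193395 0.23093842]
slide units [-0.765  7.857  2.313] rot units [ 0.5  -5.97  1.8 ] t 14.55
```

View pics/c2.png

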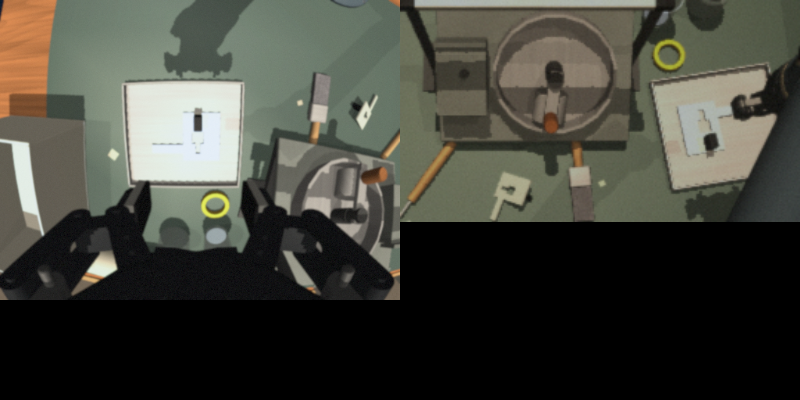

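The plate lies flat in the tray with its lug up, at wrist crop (197,125) and top crop (710,142). The crank is still at its start, so I go to the handle.

Emit:
arm_command --rows '[{"slide": [-0.07, 0.5, 0], "delta_rot": [0, 0, 0]}, {"slide": [-0.07, 0.7, 0], "delta_rot": [0, 0, 0]}, {"slide": [-0.07, 0.75, 0], "delta_rot": [0, 0, 0]}, {"slide": [-0.07, 0.75, 0], "delta_rot": [0, 0, 0]}, {"slide": [-0.07, 0.75, 0], "delta_rot": [0, 0, 0]}, {"slide": [-0.07, 0.75, 0], "delta_rot": [0, 0, 0]}, {"slide": [-0.07, 0.75, 0], "delta_rot": [0, 0, 0]}, {"slide": [-0.07, 0.75, 0], "delta_rot": [0, 0, 0]}, {"slide": [-0.07, 0.75, 0], "delta_rot": [0, 0, 0]}, {"slide": [-0.07, 0.7, 0], "delta_rot": [0, 0, 0]}, {"slide": [-0.07, 0.7, 0], "delta_rot": [0, 0, 0]}]' --jaw 75

```text
time: 15.65
position: [0.419, 0.0226, 0.3213]
eef_rot: [-0.055, 0.998, 0.0, -0.002]
wrist_force: [0.4, 0.5, -0.5]
gripper_width: 0.0749
gripper_force: 0.0
```

Emit:
arm_command --rows '[{"slide": [0, 0, 0], "delta_rot": [0.06, -0.75, 0.22]}, {"slide": [0, 0, 0], "delta_rot": [0.06, -0.75, 0.22]}, {"slide": [0, 0, 0], "delta_rot": [0.06, -0.75, 0.22]}, {"slide": [0, 0, 0], "delta_rot": [0.06, -0.75, 0.22]}, {"slide": [0, 0, 0], "delta_rot": [0.06, -0.75, 0.22]}, {"slide": [0, 0, 0], "delta_rot": [0.06, -0.75, 0.22]}, {"slide": [0, 0, 0], "delta_rot": [0.06, -0.75, 0.22]}, {"slide": [0, 0, 0], "delta_rot": [0.06, -0.75, 0.22]}, {"slide": [0, 0, 0], "delta_rot": [0, 0, 0]}, {"slide": [0, 0, 0], "delta_rot": [0, 0, 0]}]'

```text
time: 16.65
position: [0.4197, 0.0212, 0.3219]
eef_rot: [0.022, 0.966, -0.006, 0.258]
wrist_force: [0.3, -0.9, 0.9]
gripper_width: 0.075
gripper_force: 0.0
```

```bash
python3 - <<'E'
from h import *
p,C,s=cur();im=cams.snapshot("wrist")
P,Q=target([-.0695,.0083,.103-.019+.060]);todo(P,Q)
a=cv2.resize(im,None,fx=1.5,fy=1.5)
for q in ([.011,.16,.078],[-.0695,.0083,.128],[-.0695,.0083,.078],[0,0,.08]):
    w=wproj(Dw(M,q),p,C);print(w.round(1));cv2.drawMarker(a,tuple(int(v*1.5) for v in w),(255,0,0),0,10,1)
hsv=cv2.cvtColor(im,cv2.COLOR_BGR2HSV);mk=cv2.inRange(hsv,(0,130,60),(14,255,255))
n,l,st,ce=cv2.connectedComponentsWithStats(mk);print([(st[i].tolist(),ce[i].round(1)) for i in range(1,n) if st[i][4]>60])
cv2.imwrite("pics/w4.png",a)
E
```

```text
slide units [1.15  0.013 2.728] rot units [ 0.03 -0.01  0.04] t 16.7
[377.6 204.1]
[251.2 135.7]
[251. 132.]
[243.2 195.5]
[([240, 123, 25, 26, 513], array([252.2, 135.7])), ([502, 173, 10, 17, 91], array([508. , 183.1])), ([422, 239, 36, 6, 98], array([438.4, 241.4]))]
```

View pics/w4.png

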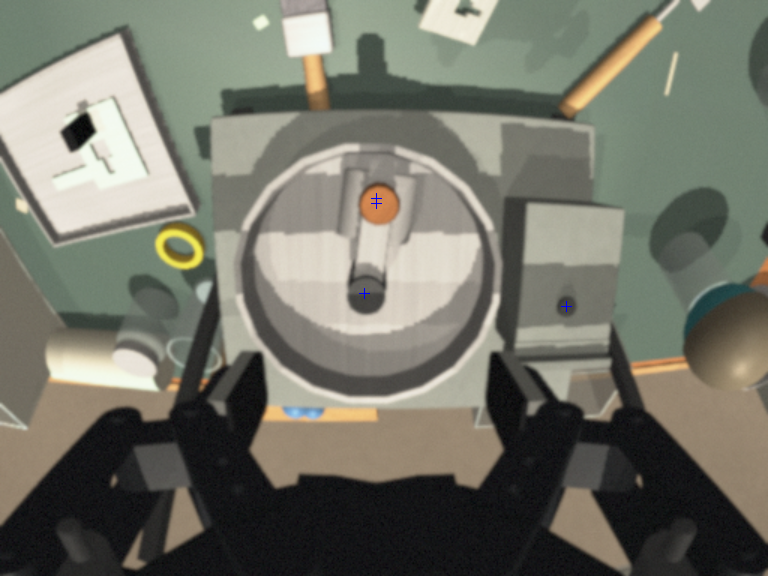

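The wrist view shows the handle top at (379,204), the hub at (366,295) and the stud at (566,306), all within about 1 mm of prediction.

Emit:
arm_command --rows '[{"slide": [0.4, 0.01, 0.7], "delta_rot": [0.03, 0, 0.04]}, {"slide": [0.4, 0.01, 0.7], "delta_rot": [0, 0, 0]}, {"slide": [0.35, 0.01, 0.7], "delta_rot": [0, 0, 0]}, {"slide": [0, 0, 0.6], "delta_rot": [0, 0, 0]}, {"slide": [0, 0, 0.5], "delta_rot": [0, 0, 0]}, {"slide": [0, 0, 0.5], "delta_rot": [0, 0, 0]}, {"slide": [0, 0, 0.45], "delta_rot": [0, 0, 0]}, {"slide": [0, 0, 0], "delta_rot": [0, 0, 0]}, {"slide": [0, 0, 0], "delta_rot": [0, 0, 0]}]'

```text
time: 17.6
position: [0.4629, 0.0194, 0.1586]
eef_rot: [0.026, 0.966, -0.008, 0.259]
wrist_force: [-0.6, -0.4, -0.1]
gripper_width: 0.0748
gripper_force: 0.0
```

```bash
python3 - <<'E'
from h import *
P,Q=target([-.069,.0095,.086]);todo(P,Q);print(cur()[2]["wrist_force"])
E
```

```text
slide units [0.013 0.04  0.095] rot units [-0.05  0.   -0.02] t 17.6
[-0.62505642 -0.37987211 -0.0860847 ]
```

Emit:
arm_command --rows '[{"slide": [0.01, 0.04, 0.06], "delta_rot": [-0.05, 0, -0.02]}, {"slide": [0, 0, 0], "delta_rot": [0, 0, 0]}, {"slide": [0, 0, 0], "delta_rot": [0, 0, 0]}, {"slide": [0, 0, 0], "delta_rot": [0, 0, 0]}, {"slide": [0, 0, 0], "delta_rot": [0, 0, 0]}, {"slide": [0, 0, 0], "delta_rot": [0, 0, 0]}, {"slide": [0, 0, 0], "delta_rot": [0, 0, 0]}, {"slide": [0, 0, 0], "delta_rot": [0, 0, 0]}]' --jaw 22

```text
time: 18.4
position: [0.4635, 0.022, 0.1574]
eef_rot: [0.023, 0.965, -0.006, 0.26]
wrist_force: [-3.8, -2.2, 5.6]
gripper_width: 0.0247
gripper_force: 58.3
```

```bash
cat > st.py <<'E'
from h import *
p,C,s=cur();o,D,_=mix(M);d=D.T@(p-o);print((d*1000).round(1),"ang",np.arctan2(d[1],-d[0]).round(3),"rad",np.hypot(d[0],d[1]).round(4),"F",(D.T@s["wrist_force"]).round(1),s["gripper_width"],s["gripper_force"])
todo(*target([-.07,0,.087]))
E
python3 st.py
```

```text
[-68.7  10.6  88.6] ang 0.153 rad 0.0695 F [-0.4 -2.4  6.7] 0.024672555823023228 58.34694027900696
slide units [ 0.034 -0.264  0.039] rot units [0.01 0.03 0.03] t 18.4
```

Emit:
arm_command --rows '[{"slide": [-0.02, 0.08, 0], "delta_rot": [0, 0, 0]}, {"slide": [-0.02, 0.1, 0], "delta_rot": [0, 0, 0]}, {"slide": [-0.07, 0.22, 0], "delta_rot": [0, 0, 0]}, {"slide": [-0.1, 0.21, 0], "delta_rot": [0, 0, 0]}, {"slide": [-0.13, 0.19, 0], "delta_rot": [0, 0, 0]}, {"slide": [-0.15, 0.17, 0], "delta_rot": [0, 0, 0]}]'

```text
time: 19.0
position: [0.4802, 0.0578, 0.1659]
eef_rot: [0.024, 0.966, -0.009, 0.258]
wrist_force: [-10.2, -5.3, 7.8]
gripper_width: 0.0249
gripper_force: 59.0
```

```bash
python3 st.py
```

```text
[-51.5  47.2  88.5] ang 0.742 rad 0.0699 F [-4.6 -5.8 11.7] 0.024917385969614944 58.97238314151764
slide units [ 0.464 -1.179  0.044] rot units [-0.05 -0.02  0.02] t 19.0
```

Emit:
arm_command --rows '[{"slide": [-0.17, 0.15, 0], "delta_rot": [0, 0, 0]}, {"slide": [-0.19, 0.13, 0], "delta_rot": [0, 0, 0]}, {"slide": [-0.21, 0.1, 0], "delta_rot": [0, 0, 0]}, {"slide": [-0.22, 0.07, 0], "delta_rot": [0, 0, 0]}, {"slide": [-0.22, 0.04, 0], "delta_rot": [0, 0, 0]}, {"slide": [-0.23, 0.02, 0], "delta_rot": [0, 0, 0]}]'

```text
time: 19.6
position: [0.5223, 0.0787, 0.1896]
eef_rot: [0.022, 0.966, -0.007, 0.256]
wrist_force: [-14.7, 0.9, 6.0]
gripper_width: 0.0246
gripper_force: 59.0
```

```bash
python3 st.py
```

```text
[-4.2 70.2 88.5] ang 1.512 rad 0.0703 F [-9.8  0.1 12.6] 0.024554785730591895 58.97039830684662
slide units [ 1.654 -1.747  0.047] rot units [-0.   -0.05  0.05] t 19.6
```

Emit:
arm_command --rows '[{"slide": [-0.23, -0.02, 0], "delta_rot": [0, 0, 0]}, {"slide": [-0.22, -0.04, 0], "delta_rot": [0, 0, 0]}, {"slide": [-0.22, -0.07, 0], "delta_rot": [0, 0, 0]}, {"slide": [-0.21, -0.1, 0], "delta_rot": [0, 0, 0]}, {"slide": [-0.19, -0.13, 0], "delta_rot": [0, 0, 0]}, {"slide": [-0.17, -0.15, 0], "delta_rot": [0, 0, 0]}, {"slide": [-0.15, -0.17, 0], "delta_rot": [0, 0, 0]}, {"slide": [-0.13, -0.19, 0], "delta_rot": [0, 0, 0]}, {"slide": [-0.1, -0.21, 0], "delta_rot": [0, 0, 0]}, {"slide": [-0.07, -0.22, 0], "delta_rot": [0, 0, 0]}, {"slide": [-0.04, -0.22, 0], "delta_rot": [0, 0, 0]}, {"slide": [-0.02, -0.23, 0], "delta_rot": [0, 0, 0]}]'

```text
time: 20.8
position: [0.5835, 0.0079, 0.2271]
eef_rot: [0.021, 0.965, -0.005, 0.26]
wrist_force: [-1.3, 3.1, 0.5]
gripper_width: 0.025
gripper_force: 58.7
```

```bash
python3 st.py
```

```text
[70.6  2.6 88.6] ang 3.105 rad 0.0706 F [-1.   3.   1.2] 0.02504183459203709 58.722184896469116
slide units [ 3.515 -0.047  0.031] rot units [0.06 0.03 0.06] t 20.8
```

Emit:
arm_command --rows '[{"slide": [0.02, -0.23, 0], "delta_rot": [0, 0, 0]}, {"slide": [0.04, -0.22, 0], "delta_rot": [0, 0, 0]}, {"slide": [0.07, -0.22, 0], "delta_rot": [0, 0, 0]}, {"slide": [0.1, -0.21, 0], "delta_rot": [0, 0, 0]}, {"slide": [0.13, -0.19, 0], "delta_rot": [0, 0, 0]}, {"slide": [0.15, -0.17, 0], "delta_rot": [0, 0, 0]}, {"slide": [0.17, -0.15, 0], "delta_rot": [0, 0, 0]}, {"slide": [0.19, -0.13, 0], "delta_rot": [0, 0, 0]}, {"slide": [0.21, -0.1, 0], "delta_rot": [0, 0, 0]}, {"slide": [0.22, -0.07, 0], "delta_rot": [0, 0, 0]}, {"slide": [0.22, -0.04, 0], "delta_rot": [0, 0, 0]}, {"slide": [0.23, -0.02, 0], "delta_rot": [0, 0, 0]}]'

```text
time: 22.0
position: [0.5176, -0.0611, 0.1909]
eef_rot: [0.023, 0.966, -0.006, 0.258]
wrist_force: [-9.2, 4.0, 7.7]
gripper_width: 0.0245
gripper_force: 59.8
```

```bash
python3 st.py
```

```text
[ -1.4 -69.7  88.5] ang -1.55 rad 0.0697 F [-4.3  3.5 11.3] 0.02449666775522726 59.7573584318161
slide units [1.708 1.747 0.042] rot units [ 0.02 -0.01  0.04] t 22.0
```

Emit:
arm_command --rows '[{"slide": [0.23, 0.02, 0], "delta_rot": [0, 0, 0]}, {"slide": [0.22, 0.04, 0], "delta_rot": [0, 0, 0]}, {"slide": [0.22, 0.07, 0], "delta_rot": [0, 0, 0]}, {"slide": [0.21, 0.1, 0], "delta_rot": [0, 0, 0]}, {"slide": [0.19, 0.13, 0], "delta_rot": [0, 0, 0]}, {"slide": [0.17, 0.15, 0], "delta_rot": [0, 0, 0]}, {"slide": [0.15, 0.17, 0], "delta_rot": [0, 0, 0]}, {"slide": [0.13, 0.19, 0], "delta_rot": [0, 0, 0]}, {"slide": [0.1, 0.21, 0], "delta_rot": [0, 0, 0]}, {"slide": [0.07, 0.22, 0], "delta_rot": [0, 0, 0]}, {"slide": [0.04, 0.22, 0], "delta_rot": [0, 0, 0]}, {"slide": [0.02, 0.23, 0], "delta_rot": [0, 0, 0]}]'

```text
time: 23.2
position: [0.4624, 0.0095, 0.1569]
eef_rot: [0.023, 0.966, -0.009, 0.258]
wrist_force: [-15.6, -2.4, 19.3]
gripper_width: 0.0245
gripper_force: 61.1
```

```bash
python3 st.py
```

```text
[-69.4  -2.   88.4] ang -0.029 rad 0.0694 F [-3.8 -3.2 24.4] 0.024543593883018775 61.12882196903229
slide units [0.016 0.05  0.035] rot units [-0.04 -0.01  0.05] t 23.2
```

Emit:
arm_command --rows '[{"slide": [-0.02, 0.23, -0.02], "delta_rot": [0, 0, 0]}, {"slide": [-0.04, 0.22, -0.02], "delta_rot": [0, 0, 0]}, {"slide": [-0.07, 0.22, 0], "delta_rot": [0, 0, 0]}, {"slide": [-0.1, 0.21, 0], "delta_rot": [0, 0, 0]}, {"slide": [-0.13, 0.19, 0], "delta_rot": [0, 0, 0]}, {"slide": [-0.15, 0.17, 0], "delta_rot": [0, 0, 0]}, {"slide": [-0.17, 0.15, 0], "delta_rot": [0, 0, 0]}, {"slide": [-0.19, 0.13, 0], "delta_rot": [0, 0, 0]}, {"slide": [-0.21, 0.1, 0], "delta_rot": [0, 0, 0]}, {"slide": [-0.22, 0.07, 0], "delta_rot": [0, 0, 0]}, {"slide": [-0.22, 0.04, 0], "delta_rot": [0, 0, 0]}, {"slide": [-0.23, 0.02, 0], "delta_rot": [0, 0, 0]}]'

```text
time: 24.4
position: [0.5239, 0.0787, 0.1906]
eef_rot: [0.022, 0.967, -0.006, 0.256]
wrist_force: [-7.7, 1.5, -6.8]
gripper_width: 0.0245
gripper_force: 62.1
```

```bash
python3 st.py
```

```text
[-2.3 70.3 88.7] ang 1.538 rad 0.0703 F [-10.2   1.1  -2. ] 0.024488401683810754 62.096779346466064
slide units [ 1.7   -1.749  0.049] rot units [ 0.03 -0.07  0.05] t 24.4
```

Emit:
arm_command --rows '[{"slide": [-0.23, -0.02, 0], "delta_rot": [0, 0, 0]}, {"slide": [-0.22, -0.04, 0], "delta_rot": [0, 0, 0]}, {"slide": [-0.22, -0.07, 0], "delta_rot": [0, 0, 0]}, {"slide": [-0.21, -0.1, 0], "delta_rot": [0, 0, 0]}, {"slide": [-0.19, -0.13, 0], "delta_rot": [0, 0, 0]}, {"slide": [-0.17, -0.15, 0], "delta_rot": [0, 0, 0]}, {"slide": [-0.15, -0.17, 0], "delta_rot": [0, 0, 0]}, {"slide": [-0.13, -0.19, 0], "delta_rot": [0, 0, 0]}, {"slide": [-0.1, -0.21, 0], "delta_rot": [0, 0, 0]}, {"slide": [-0.07, -0.22, 0], "delta_rot": [0, 0, 0]}, {"slide": [-0.04, -0.22, 0], "delta_rot": [0, 0, 0]}, {"slide": [-0.02, -0.23, 0], "delta_rot": [0, 0, 0]}]'

```text
time: 25.6
position: [0.5835, 0.0067, 0.2272]
eef_rot: [0.022, 0.966, -0.005, 0.258]
wrist_force: [-1.1, 3.7, -7.1]
gripper_width: 0.0245
gripper_force: 61.7
```

```bash
python3 st.py
```

```text
[70.7  1.3 88.7] ang 3.123 rad 0.0707 F [-4.7  3.6 -5.5] 0.024536850225927373 61.67391657829285
slide units [ 3.516 -0.017  0.051] rot units [ 0.06 -0.02  0.05] t 25.6
```

Emit:
arm_command --rows '[{"slide": [0.02, -0.23, 0], "delta_rot": [0, 0, 0]}, {"slide": [0.04, -0.22, 0], "delta_rot": [0, 0, 0]}, {"slide": [0.07, -0.22, 0], "delta_rot": [0, 0, 0]}, {"slide": [0.1, -0.21, 0], "delta_rot": [0, 0, 0]}, {"slide": [0.13, -0.19, 0], "delta_rot": [0, 0, 0]}, {"slide": [0.15, -0.17, 0], "delta_rot": [0, 0, 0]}, {"slide": [0.17, -0.15, 0], "delta_rot": [0, 0, 0]}, {"slide": [0.19, -0.13, 0], "delta_rot": [0, 0, 0]}, {"slide": [0.21, -0.1, 0], "delta_rot": [0, 0, 0]}, {"slide": [0.22, -0.07, 0], "delta_rot": [0, 0, 0]}, {"slide": [0.22, -0.04, 0], "delta_rot": [0, 0, 0]}, {"slide": [0.23, -0.02, 0], "delta_rot": [0, 0, 0]}]'

```text
time: 26.8
position: [0.5194, -0.0613, 0.1922]
eef_rot: [0.022, 0.966, -0.005, 0.258]
wrist_force: [2.7, 7.0, -13.3]
gripper_width: 0.0247
gripper_force: 61.6
```

Emit:
arm_command --rows '[{"slide": [0.23, 0.02, 0], "delta_rot": [0, 0, 0]}, {"slide": [0.22, 0.04, 0], "delta_rot": [0, 0, 0]}, {"slide": [0.22, 0.07, 0], "delta_rot": [0, 0, 0]}, {"slide": [0.21, 0.1, 0], "delta_rot": [0, 0, 0]}, {"slide": [0.19, 0.13, 0], "delta_rot": [0, 0, 0]}, {"slide": [0.17, 0.15, 0], "delta_rot": [0, 0, 0]}, {"slide": [0.15, 0.17, 0], "delta_rot": [0, 0, 0]}, {"slide": [0.13, 0.19, 0], "delta_rot": [0, 0, 0]}, {"slide": [0.1, 0.21, 0], "delta_rot": [0, 0, 0]}, {"slide": [0.07, 0.22, 0], "delta_rot": [0, 0, 0]}, {"slide": [0.04, 0.18, 0], "delta_rot": [0, 0, 0]}, {"slide": [0.02, 0.15, 0], "delta_rot": [0, 0, 0]}]'

```text
time: 28.0
position: [0.4623, 0.004, 0.1574]
eef_rot: [0.024, 0.966, -0.007, 0.258]
wrist_force: [4.9, -2.0, -14.0]
gripper_width: 0.0249
gripper_force: 61.0
```

Emit:
arm_command --rows '[{"slide": [0, 0.1, 0], "delta_rot": [0, 0, 0]}, {"slide": [0, 0.05, 0], "delta_rot": [0, 0, 0]}, {"slide": [0, 0, 0], "delta_rot": [0, 0, 0]}, {"slide": [0, 0, 0], "delta_rot": [0, 0, 0]}]'

```text
time: 28.4
position: [0.4623, 0.0107, 0.1573]
eef_rot: [0.023, 0.966, -0.006, 0.258]
wrist_force: [4.0, -1.8, -18.3]
gripper_width: 0.025
gripper_force: 60.9
```

```bash
python3 st.py
```

```text
[-69.3  -0.8  88.8] ang -0.011 rad 0.0693 F [ -5.6  -1.6 -17.9] 0.02499702516311612 60.88574409484863
slide units [0.018 0.019 0.046] rot units [ 0.01 -0.02  0.02] t 28.4
```

Emit:
arm_command --rows '[{"slide": [0, 0, 0.02], "delta_rot": [0, 0, 0]}, {"slide": [0, 0, 0], "delta_rot": [0, 0, 0]}]'

```text
time: 28.6
position: [0.4624, 0.0108, 0.1571]
eef_rot: [0.023, 0.966, -0.007, 0.258]
wrist_force: [-10.0, -1.2, -2.3]
gripper_width: 0.0249
gripper_force: 63.2
```

Emit:
arm_command --rows '[{"slide": [0, 0, 0], "delta_rot": [0, 0, 0]}, {"slide": [0, 0, 0], "delta_rot": [0, 0, 0]}, {"slide": [0, 0, 0], "delta_rot": [0, 0, 0]}, {"slide": [0, 0, 0], "delta_rot": [0, 0, 0]}, {"slide": [0, 0, 0], "delta_rot": [0, 0, 0]}, {"slide": [0, 0, 0], "delta_rot": [0, 0, 0]}, {"slide": [0, 0, 0], "delta_rot": [0, 0, 0]}]' --jaw 75

```text
time: 29.3
position: [0.4636, 0.0113, 0.1574]
eef_rot: [0.023, 0.966, -0.006, 0.259]
wrist_force: [-0.1, 1.0, 0.4]
gripper_width: 0.0751
gripper_force: 0.0
```

Emit:
arm_command --rows '[{"slide": [0, 0, -0.2], "delta_rot": [0, 0, 0]}, {"slide": [0, 0, -0.5], "delta_rot": [0, 0, 0]}, {"slide": [0, 0, -0.5], "delta_rot": [0, 0, 0]}, {"slide": [0, 0, -0.5], "delta_rot": [0, 0, 0]}, {"slide": [0, 0, -0.5], "delta_rot": [0, 0, 0]}, {"slide": [0, 0, -0.5], "delta_rot": [0, 0, 0]}, {"slide": [0, 0, -0.5], "delta_rot": [0, 0, 0]}, {"slide": [0, 0, 0], "delta_rot": [0, 0, 0]}, {"slide": [0, 0, 0], "delta_rot": [0, 0, 0]}, {"slide": [0, 0, 0], "delta_rot": [0, 0, 0]}]'

```text
time: 30.3
position: [0.4098, 0.0108, 0.2466]
eef_rot: [0.025, 0.967, -0.01, 0.255]
wrist_force: [-0.2, 0.4, -0.5]
gripper_width: 0.0749
gripper_force: 0.0
```

```bash
python3 - <<'E'
from h import *
cv2.imwrite("pics/w5.png",cams.snapshot("wrist"));print(cur()[2]["wrist_force"])
E
```

```text
[-0.48674709  0.43035399  0.02079618]
```

View pics/w5.png

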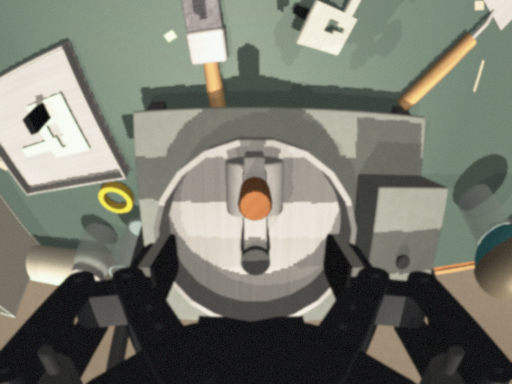

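The handle stands at its lowest point (255,200), free of the fingers, and the plate lies in the tray at (55,130).

```bash
python3 -c "
from h import *
print(manip.finish_job())"
```

```text
the job is handed in; nothing more can be done
None
```

The job is handed in, with no verdict returned: the lock plate lies flat, lug up, in the tray; the crank was wound two full clockwise turns and released at its lowest point about 30 s in; no contact with the lamp bar or other objects was seen.

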